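# Sieve and weigh out the small chestnuts

### The arm

A 6-joint arm with a two-finger parallel gripper is mounted at the origin on the work surface. World frame = base frame: x ahead of the robot, y to its left, z up, the work surface at z = 0. Lengths are in mm, angles in rad, forces in N, time in s.
With the tool pointing down it reaches from about 325 to 775 mm from the base axis. Payload 5.5 kg.
Tool frame: the origin (TCP) lies between the finger pads, 19 mm behind the fingertips; this is the grasp point; z points along the fingers, y is the line along which they close (so a half turn about z gives the same grasp; the last joint's range is limited). The gripper opens to 88 mm and grips with 3 to 60 N. Pads are 20 mm wide; open, the fingers measure 115 mm over their backs; the gripper's body (75 mm by 178 mm) begins 61 mm behind the grasp point.
Start: joints at [-1.279, 0.091, 1.231, -0, 1.82, -0.057], TCP at [205.062, -563.885, 241.331] pointing down, gripper open.
Joint ranges: [-2.87, 2.87], [-0.86, 2.18], [0.17, 2.46], [-1.51, 4.65], [0.06, 2.69], [-2.65, 2.65]. Speed limits (rad/s): [2.57, 2.57, 3.01, 3.14, 3.14, 3.14].

### API

Orientations are given as a unit quaternion [x, y, z, w].
In Python, from rig import sensors, vision, order gives the robot as it stands.
- The arm moves only by the shell command python3 -m crank 'ROWS' [OPENING]. ROWS is a JSON object whose one key "moves" holds one flat list of numbers, 4 for each row, row after row: the shift along the world's x, y, z in units of 25 mm (1.0 is 25 mm), then the turn about the world's z in units of 10 degrees (1.0 is 10 degrees). A call has 1 to 8 rows; each row shifts and turns the commanded pose from where the row before left it; what a row does not reach is not made up. A row lasts 1/8 s, in which the tool goes at most 62.5 mm and 10.7 degrees, less where a joint would pass 70% of its speed; a pose out of reach is approached as far as the arm can. A call is refused whole if a number of a shift passes 1 or a number of a turn 1, either way. A call with a gripper value outside its range is refused whole. OPENING is the closure, from -1 (fully open) to 1 (shut), set as the call begins (- or left out, the last holds). The fingers move at their own pace and stop on an object; the grip force is fixed at half the most. Time passes only in rows, so rows that do not move let the fingers close. It gives the time, the measured TCP pose, the force, the opening and the grip force at its end, in the units of the state.
- sensors.get_obs(): the state, without advancing time (a new reading comes with each control period).
- vision.camera(name): name is "side" or "top"; returns (picture, depth): 420x560x3 uint8, blue, green, red; 420x560 float32, mm along the optical axis (not along the pixel's ray), 0 where there is no reading.
- vision.get_calibration(name): a dict with "fx", "fy", "cx", "cy" (pixels), "T" (4x4, takes a point from camera to world coordinates). Camera axes: x right, y down, z forward; pixel columns grow to the right and rows downward; lengths in mm; the calibration is good to about 2 mm. A picture is of the moment at which its call begins. get_calibration takes no time and is no camera call.
- order.job_done(): hands the job in; it is judged then, once.
The state is a dict: "t": time; "joints": joint angles; "joint_vel": joint speeds; "joint_efforts": joint torques, N m; "eef_pos": TCP position; "tool_rot": TCP orientation; "ft_force": force on the tool from outside, world axes, zero at the start; "ft_torque": the same for the moment, N m; "width": finger opening in mm; "grasp_force": force on a finger pad.
Only numpy, scipy, OpenCV 4.12 (cv2) and the standard library are available. Lean on these libraries where they do the work, as an engineer would, in place of code of your own. Each camera call takes 0.05 s, during which the arm holds its last target. There are 200 camera calls.

### The job

Weigh out the small chestnuts: with the empty bowl standing on the scale, first press the tare pad with a fingertip until you feel about 4 N (and never press it once there are chestnuts in the bowl). The sieve's long handle is hemmed in by the mortar and canister, so lift the sieve out level by its short lug without losing a chestnut, set it down well clear of there, take it again by the middle of the long handle and, holding it level just above the bowl, shake it from side to side until all four small chestnuts have dropped in. Finally stand the sieve, the three large chestnuts still in it, in the middle of the cork trivet and let go, with the bowl left on the scale and nothing else disturbed.

Things in the scene. Friction and masses are not known exactly. Their poses are not given: they have to be found in the camera images.
- sieve: square stainless sieve, 126 x 126 mm outside, walls 42 mm high, 3 mm thick, open top; flat 4 mm floor with 3 x 3 square openings of 28 mm and flat 16 mm webs between (centred 22 mm each side of the middle). Long handle towards its +x, short lug towards -x, both in pale non-slip silicone. About 0.22 kg, 0.32 kg with chestnuts. Origin: centre of the underside, z up
- sieve_handle (a point): grip point on the sieve's long handle: 105 mm from the sieve's middle along +x, 41 mm above its underside. Level flat-sided bar 18 mm wide, 18 mm high, from 76 to 186 mm from the middle; grip it across its width. At the start it lies between mortar and canister, 8 to 17 mm from each: no room for a finger
- sieve_lug (a point): grip point on the sieve's short lug, across from the long handle: 82 mm from the middle along -x, 38 mm above the underside. Flat-sided, 22 mm wide (sieve y), 16 mm high, from 63 to 97 mm from the middle; grip it across its width. Free at the start
- bowl: shallow olive-wood bowl, 200 mm across the rim, 58 mm high, wall 6 mm, foot 90 mm across; 0.38 kg, loose, stands on the scale's platter, empty at the start. Origin at the centre of its underside
- scale: flat kitchen scale 235 mm (x) x 190 mm (y), top 18 mm above the shelf, standing fast on the shelf. Origin at the centre of its underside; its front, with a dark display and the tare pad, looks to its -x
- platter (a point): centre of the scale's round steel platter (156 mm across), on its top face, 22 mm above the shelf
- tare: the scale's tare pad: a black round membrane key 24 mm across at the front edge of the scale, 98 mm from its middle along -x and 40 mm towards -y. It gives at most 1 mm: about 1 N to start, 4 N at its end, then hard
- tare_top (a point): centre of the tare pad's top face, about 20 mm above the shelf
- trivet: round cork trivet, 184 mm across, 10 mm thick, lying fast on the shelf, bare at the start. Origin at the centre of its underside
- mortar: stone mortar, 116 mm across the rim, 90 mm high, with a stone pestle leaning in it that stands up to 135 mm and out to 62 mm from the middle, leaning away from the sieve; 1.9 kg, loose. Origin at the centre of its underside. Bystander on one side of the sieve's long handle
- canister: stainless canister with a twist cap, 102 mm across, 133 mm high; 0.6 kg, loose. Origin at the centre of its underside. Bystander on the other side of the sieve's long handle
- lid_rack: black clip-on lid rack, base 160 x 90 mm, holding a glass saucepan lid 180 mm across on edge; 196 mm high in all. Origin at the centre of its underside. Bystander
- spatula: coral silicone spatula lying flat, 245 mm long along its x, blade 52 mm wide, 16 mm high. Origin under the handle's middle part. Bystander
- small0: one of the four small chestnuts, 22 mm across and 16 mm high, 10 g; flat on one side, domed to a tip on the other; origin: centre of the flat side, z to the tip; glossy, friction on the steel about 0.35. Starts in the sieve, flat side down, on a web; stays there while the sieve is moved smoothly and level, falls through once slid over an opening
- small1: one of the four small chestnuts, 22 mm across and 16 mm high, 10 g; flat on one side, domed to a tip on the other; origin: centre of the flat side, z to the tip; glossy, friction on the steel about 0.35. Starts in the sieve, flat side down, on a web; stays there while the sieve is moved smoothly and level, falls through once slid over an opening
- small2: one of the four small chestnuts, 22 mm across and 16 mm high, 10 g; flat on one side, domed to a tip on the other; origin: centre of the flat side, z to the tip; glossy, friction on the steel about 0.35. Starts in the sieve, flat side down, on a web; stays there while the sieve is moved smoothly and level, falls through once slid over an opening
- small3: one of the four small chestnuts, 22 mm across and 16 mm high, 10 g; flat on one side, domed to a tip on the other; origin: centre of the flat side, z to the tip; glossy, friction on the steel about 0.35. Starts in the sieve, flat side down, on a web; stays there while the sieve is moved smoothly and level, falls through once slid over an opening
- large0: one of the three large chestnuts, 37 mm across and 27 mm high, 20 g; flat on one side, domed to a tip on the other; origin: centre of the flat side, z to the tip; glossy, friction on the steel about 0.35. Starts in the sieve, flat side down; too big for its openings
- large1: one of the three large chestnuts, 37 mm across and 27 mm high, 20 g; flat on one side, domed to a tip on the other; origin: centre of the flat side, z to the tip; glossy, friction on the steel about 0.35. Starts in the sieve, flat side down; too big for its openings
- large2: one of the three large chestnuts, 37 mm across and 27 mm high, 20 g; flat on one side, domed to a tip on the other; origin: centre of the flat side, z to the tip; glossy, friction on the steel about 0.35. Starts in the sieve, flat side down; too big for its openings
Mind the look-alikes: they are no part of the job. Leave any turquoise look-alike of the large2 alone.

How it is judged:
By the outcome, as a careful person would: the job done as asked, in the order asked, and still so for the second after the job is handed in, with the robot touching nothing.
It also fails if it takes over 72 s, if anything falls off the work surface, if the arm or the gripper's body presses on something with over 40 N, if the wrist force passes 120 N, or if a joint passes its speed limit or range.

## Working session

There is one attempt and no reset: what is moved stays moved. The work goes in short steps, Python scripts to look and compute and a shell command to move; the robot and the scene stay as the last step left them, time stands still between calls to the robot, and variables do not carry over. Pictures are saved under pics/ and viewed, at most 10 in all, crops included, and the job is handed in when it is done.

```bash
ls; mkdir -p pics; cat > h.py <<'E'
import numpy as np,cv2
from rig import sensors,vision,order
def world(name,dep):
    c=vision.get_calibration(name);h,w=dep.shape
    u,v=np.meshgrid(np.arange(w),np.arange(h))
    P=np.stack([(u-c['cx'])/c['fx']*dep,(v-c['cy'])/c['fy']*dep,dep],-1)
    T=np.array(c['T']);return P@T[:3,:3].T+T[:3,3]
def ray(name,u,v,z):
    c=vision.get_calibration(name);T=np.array(c['T'])
    d=T[:3,:3]@np.array([(u-c['cx'])/c['fx'],(v-c['cy'])/c['fy'],1.]);o=T[:3,3]
    return o+d*(z-o[2])/d[2]
E
python3 - <<'E'
from h import *
for n in('top','side'):
    p,d=vision.camera(n);cv2.imwrite(f'pics/{n}0.png',p);np.savez(f'pics/{n}0.npz',p=p,d=d)
    c=vision.get_calibration(n);print(n,c['fx'],c['cx'],c['cy'],np.round(c['T'],3).tolist(),(d==0).mean())
print(sensors.get_obs())
E
```

```text
pics
top 492.2458576202611 278.9324227646836 221.0870953008028 [[0.025, -0.997, 0.073, 458.322], [-0.999, -0.027, -0.018, 111.772], [0.02, -0.072, -0.997, 1338.674], [0.0, 0.0, 0.0, 1.0]] 0.0038435374149659862
side 386.30375937074984 284.93051568445674 216.9932924346849 [[0.947, -0.237, 0.215, 308.187], [-0.32, -0.71, 0.627, -547.271], [0.004, -0.663, -0.748, 848.376], [0.0, 0.0, 0.0, 1.0]] 0.004005102040816327
{'t': 0.1, 'joints': array([-1.27870180e+00,  9.17946036e-02,  1.23176560e+00,  2.89103002e-05,
        1.81983119e+00, -5.66938953e-02]), 'joint_vel': array([-1.61985709e-04, -5.31279428e-05, -1.68204755e-03,  2.67952805e-05,
        1.71149278e-03,  1.96995421e-04]), 'joint_efforts': array([ 3.27873837e-03, -4.47857416e+01, -4.07569742e+01,  7.00053200e-02,
        2.84309563e-02, -1.09580260e-04]), 'eef_pos': array([ 204.99584124, -563.63483527,  240.31326238]), 'tool_rot': array([ 9.84830816e-01,  1.73514996e-01, -9.16961878e-05, -8.94791018e-04]), 'ft_force': array([ 0.05796427,  0.45979096, -0.24747676]), 'ft_torque': array([ 0.02917572, -0.01567847,  0.02204063]), 'grasp_force': 0.0, 'width': 87.57894806147122}
```

View pics/top0.png

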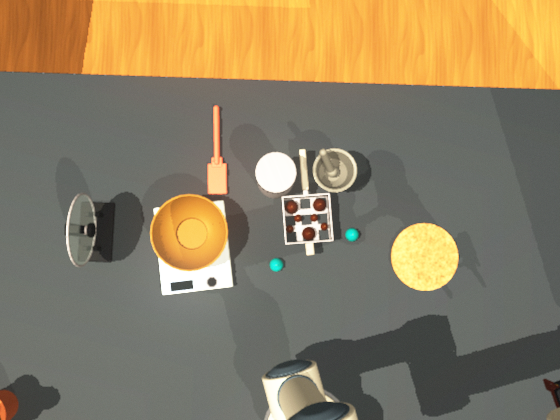

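View pics/side0.png

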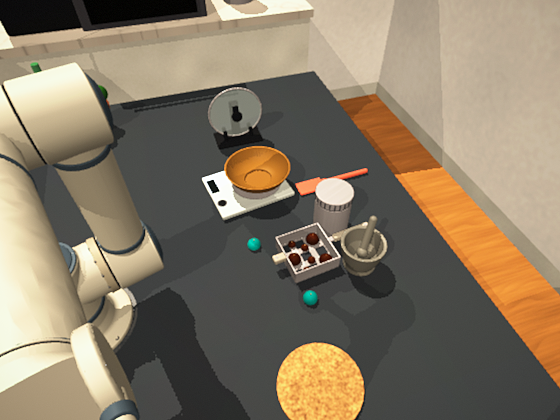

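The top view shows the sieve at pixel (307,219), with the lug at (310,249) and the handle at (304,165), between the canister (276,172) and the mortar (335,170). The scale is at (195,247), the bowl at (190,232), the tare pad at (211,282) and the trivet at (425,257). The turquoise look-alikes at (276,265) and (352,235) are to be left alone.

```bash
cat > m.py <<'E'
from h import *
def load(n):
    a=np.load(f'pics/{n}.npz');return a['p'],a['d']
E
python3 - <<'E'
from m import *
p,d=load('top0');W=world('top',d);hsv=cv2.cvtColor(p,cv2.COLOR_BGR2HSV)
def reg(x0,x1,y0,y1):
    m=np.zeros(d.shape,bool);m[y0:y1,x0:x1]=1;return m
z=W[...,2]
print('table z',np.median(z[300:330,150:250]), np.median(z[150:170,400:450]))
def comp(mask):
    n,l,s,c=cv2.connectedComponentsWithStats(mask.astype(np.uint8));k=1+s[1:,4].argmax();return l==k
# trivet
m=comp(reg(380,470,210,300)&(hsv[...,1]>80)&(hsv[...,2]>120))
c=max(cv2.findContours(m.astype(np.uint8),0,1)[0],key=len);e=cv2.fitEllipse(c);print('trivet',e,ray('top',*e[0],10))
m=comp(reg(145,235,190,275)&(hsv[...,1]>90)&(hsv[...,2]>60))
c=max(cv2.findContours(m.astype(np.uint8),0,1)[0],key=len);e=cv2.fitEllipse(c);print('bowl',e,ray('top',*e[0],80), 'rim z',np.percentile(z[m],[50,95,99]))
m=comp(reg(200,222,274,290)&(hsv[...,2]<90));ys,xs=np.nonzero(m);print('tare',xs.mean(),ys.mean(),m.sum(),ray('top',xs.mean(),ys.mean(),20))
# scale white
m=comp(reg(145,245,190,305)&(hsv[...,1]<60)&(hsv[...,2]>130)&(z<40));print('scale',cv2.minAreaRect(np.argwhere(m)[:,::-1].astype(np.float32)),[ray('top',*q,18)[:2].round(1) for q in cv2.boxPoints(cv2.minAreaRect(np.argwhere(m)[:,::-1].astype(np.float32)))])
# sieve: bright
m=comp(reg(275,340,186,262)&(hsv[...,1]<70)&(hsv[...,2]>110)&(z>20)&(z<60))
r=reg(298,322,246,262)&(z>30)&(z<60);q=W[r];print('lug',len(q),q.mean(0),q.min(0),q.max(0))
r=reg(296,314,148,190)&(z>40)&(z<62);q=W[r];print('handle',len(q),q.mean(0),q.min(0),q.max(0))
mm=q.mean(0);u,s,vt=np.linalg.svd(q[:,:2]-mm[:2]);print('dir',vt[0])
r=reg(275,340,186,250)&(z>35)&(z<50);rc=cv2.minAreaRect(W[r][:,:2].astype(np.float32));print('sieve',rc,len(W[r]))
for n,b,zz in(('can',(250,300,150,198),133),('mortar',(312,362,145,195),90)):
    r=reg(*b)&(abs(z-zz)<8);q=W[r][:,:2].astype(np.float32);print(n,cv2.minEnclosingCircle(q))
r=reg(60,120,185,275)&(z>20);print('rack',W[r].min(0),W[r].max(0))
for b in((268,284,257,273),(344,360,227,243)):
    r=reg(*b)&(hsv[...,1]>150);print('turq',W[r].mean(0),W[r][:,2].max(),r.sum())
big=cv2.resize(p[180:270,260:370],None,fx=6,fy=6,interpolation=cv2.INTER_CUBIC);cv2.imwrite('pics/crop0.png',big)
E
```

```text
table z -0.9221746101854933 -1.253553348289529
trivet ((424.20050048828125, 256.3624572753906), (67.10601043701172, 68.49544525146484), 136.7240753173828) [ 469.6396039  -307.88915869   10.        ]
bowl ((188.5349578857422, 231.79576110839844), (76.163330078125, 77.84283447265625), 72.16184997558594) [516.34317034 319.0538279   80.        ] rim z [47.23375092 79.24185896 82.72535833]
tare 211.5 281.5 32 [388.65270558 263.11210174  20.        ]
scale ((196.60350036621094, 275.28509521484375), (54.00862503051758, 77.49958038330078), 76.5347900390625) [array([446.8, 421.8]), array([500. , 223.1]), array([361.3, 185.2]), array([309.3, 382.7])]
lug 86 [477.52595396   7.30684171  43.96089426] [465.07654371  -3.32805939  34.38207975] [489.2832559   18.31737078  49.91573626]
handle 274 [690.88421219  28.39510697  48.31273244] [638.26626211  16.45135524  40.05206683] [745.8856717   40.08759199  57.26826235]
dir [-0.99577666 -0.09180873]
sieve ((564.3472900390625, 16.813247680664062), (167.2713623046875, 164.53219604492188), 1.6470035314559937) 476
can ((667.3927001953125, 102.82212829589844), 52.40951156616211)
mortar ((684.4149780273438, -49.32866287231445), 57.59361267089844)
rack [420.97361304 111.77217969  20.13636689] [ 605.03141425  614.04915293 1338.67381581]
turq [438.09429596  93.45513029  29.0347956 ] 1338.6738158144617 133
turq [ 523.7697725  -106.6685044    27.70059304] 1338.6738158144617 135
```

View pics/crop0.png

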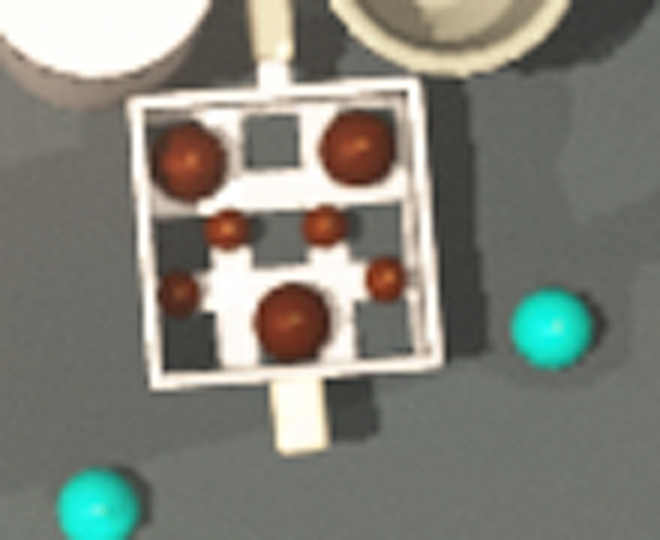

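The crop shows all 7 brown chestnuts in the sieve: three large and four small. The turquoise ones lie outside it, at crop (98,508) and (552,328), and stay untouched. I'll refine the sieve pose and start towards the tare pad with the fingers closed.

```bash
python3 - <<'E'
from m import *
p,d=load('top0');hsv=cv2.cvtColor(p,cv2.COLOR_BGR2HSV)
cs=np.array([[281.8,196.3],[330.8,193.3],[333.3,240.8],[285.8,244.2]])-.4
R=np.array([ray('top',*c,42)[:2] for c in cs]);print(R.round(1),'centre',R.mean(0))
for a,b in((3,0),(2,1)): v=R[b]-R[a];print('yaw x',np.degrees(np.arctan2(v[1],v[0])),np.hypot(*v))
for a,b in((0,1),(3,2)): v=R[b]-R[a];print('yaw y+90',np.degrees(np.arctan2(v[1],v[0]))+90,np.hypot(*v))
def part(x0,x1,y0,y1,z):
    m=np.zeros(d.shape,np.uint8);m[y0:y1,x0:x1]=((hsv[...,2]>140))[y0:y1,x0:x1]
    for y in range(y0,y1,4):
        xs=np.nonzero(m[y])[0]
        if len(xs): print(y,xs.min(),xs.max(),ray('top',(xs.min()+xs.max())/2,y,z)[:2].round(1))
print('lug');part(298,322,246,258,46);print('handle');part(294,314,148,192,50)
E
python3 -m crank '{"moves":[0.4,1,0,1, 0.4,1,0,1, 0.4,1,0,1, 0.4,1,0,1, 0.4,1,0,1, 0.4,1,0,1, 0.4,1,0,1, 0.4,1,0,1]}' 1
python3 -m crank '{"moves":[0.4,1,0,1, 0.4,1,0,1, 0.4,1,0,1, 0.4,1,0,1, 0.4,1,0,1, 0.4,1,0,1, 0.4,1,0,1, 0.4,1,0,1]}'
python3 -m crank '{"moves":[0.4,1,0,0.5, 0.4,1,0,0, 0.4,1,0,0, 0.4,1,0,0, 0.4,1,0,0, 0.4,1,0,0, 0,1,0,0, 0,1,0,0]}'
```

```text
[[619.7  83.6]
 [631.3 -46.4]
 [505.3 -55.2]
 [493.1  70. ]] centre [562.37540206  13.00007359]
yaw x 6.166894107906854 127.34904002658942
yaw x 4.009552239820277 126.35326924679332
yaw y+90 5.10564959942856 130.554180874955
yaw y+90 5.559824147759258 125.78242694022794
lug
246 305 313 [488.8   8. ]
250 305 314 [478.4   6.4]
254 306 314 [467.9   4.9]
handle
152 299 305 [737.5  32. ]
156 299 306 [726.8  30.5]
160 300 306 [716.1  28.9]
164 294 313 [705.4  27.4]
168 294 313 [694.7  27.1]
172 294 313 [684.   26.9]
176 294 313 [673.3  26.7]
180 294 307 [662.4  34.4]
184 302 308 [652.1  22.2]
188 302 308 [641.4  22. ]
t: 1.1
eef_pos: [285.2, -362.9, 240.9]
tool_rot: [0.641, 0.768, 0.0, -0.0]
ft_force: [0.8, -0.9, 0.1]
width: 11.4
grasp_force: 0.0
t: 2.1
eef_pos: [365.2, -163.0, 240.9]
tool_rot: [-0.003, 1.0, 0.0, -0.0]
ft_force: [0.1, 0.6, 0.4]
width: 0.5
grasp_force: 0.0
t: 3.1
eef_pos: [424.9, 37.0, 240.8]
tool_rot: [-0.044, 0.999, 0.0, -0.001]
ft_force: [-0.4, 0.7, 0.8]
width: 0.6
grasp_force: 0.0
```

```bash

python3 -m crank '{"moves":[-0.18,1,0,0.05, -0.18,1,0,0, -0.18,1,0,0, -0.18,1,0,0, -0.18,1,0,0, -0.18,1,0,0, -0.18,1,0,0, -0.19,1,0,0]}'
python3 -m crank '{"moves":[0,0.6,0,0, 0,0.44,-0.5,0, 0,0,-1,0, 0,0,-1,0, 0,0,-1,0, 0,0,-1,0, 0,0,-1,0, 0,0,-0.9,0]}'
python3 -m crank '{"moves":[0,0,-0.6,0, 0,0,-0.4,0, 0,0,0,0, 0,0,0,0]}'
```

```text
t: 4.1
eef_pos: [388.4, 236.9, 240.9]
tool_rot: [-0.048, 0.999, -0.0, -0.0]
ft_force: [0.1, -0.3, 0.5]
width: 0.6
grasp_force: 0.0
t: 5.1
eef_pos: [388.5, 261.4, 79.2]
tool_rot: [-0.047, 0.999, -0.0, -0.001]
ft_force: [0.4, -0.4, 0.9]
width: 0.4
grasp_force: 0.0
t: 5.6
eef_pos: [389.3, 262.3, 57.2]
tool_rot: [-0.048, 0.999, 0.0, 0.001]
ft_force: [0.3, 0.6, -0.1]
width: 0.3
grasp_force: 0.0
```

```bash

python3 -m crank '{"moves":[0,0,-0.3,0, 0,0,-0.2,0, 0,0,-0.08,0, 0,0,0,0]}'
python3 -m crank '{"moves":[0,0,-0.02,0, 0,0,0,0]}'
python3 -m crank '{"moves":[0,0,-0.02,0, 0,0,0,0]}' | grep -E "eef|ft"
python3 -m crank '{"moves":[0,0,-0.02,0, 0,0,0,0]}' | grep -E "eef|ft"
```

```text
t: 6.1
eef_pos: [388.7, 262.0, 41.6]
tool_rot: [-0.048, 0.999, -0.0, -0.0]
ft_force: [-0.4, 0.2, 0.4]
width: 0.5
grasp_force: 0.0
t: 6.35
eef_pos: [388.9, 262.2, 41.5]
tool_rot: [-0.048, 0.999, 0.0, 0.0]
ft_force: [-0.1, 0.5, 0.5]
width: 0.7
grasp_force: 0.0
eef_pos: [388.8, 262.1, 40.8]
ft_force: [0.3, 0.2, 0.7]
eef_pos: [388.8, 262.1, 40.3]
ft_force: [-0.5, 0.4, -0.3]
```

```bash
for i in 1; do
python3 -m crank '{"moves":[0,0,-0.02,0, 0,0,0,0]}' | grep -E "eef|ft"
python3 -m crank '{"moves":[0,0,-0.02,0, 0,0,0,0]}' | grep -E "eef|ft"
python3 -m crank '{"moves":[0,0,-0.02,0, 0,0,0,0]}' | grep -E "eef|ft"
done
```

```text
eef_pos: [388.8, 262.1, 39.8]
ft_force: [-0.2, -0.4, 1.2]
eef_pos: [388.8, 262.1, 39.3]
ft_force: [-0.0, -0.2, -0.4]
eef_pos: [388.8, 262.1, 39.0]
ft_force: [-1.1, 0.4, 1.6]
```

```bash

python3 -m crank '{"moves":[0,0,-0.01,0, 0,0,0,0]}' | grep -E "eef|ft"
python3 -m crank '{"moves":[0,0,-0.01,0, 0,0,0,0]}' | grep -E "eef|ft"

```

```text
eef_pos: [388.8, 262.1, 38.7]
ft_force: [-1.2, 0.2, 2.1]
eef_pos: [388.9, 262.1, 38.5]
ft_force: [-0.5, -0.3, 3.0]
```

```bash

python3 -m crank '{"moves":[0,0,-0.01,0, 0,0,0,0]}' | grep -E "eef|ft"
python3 -m crank '{"moves":[0,0,0,0]}' | grep -E "eef|ft"

```

```text
eef_pos: [388.9, 262.1, 38.3]
ft_force: [-1.8, -0.5, 4.5]
eef_pos: [388.9, 262.1, 38.2]
ft_force: [-1.7, -0.4, 4.4]
```

```bash

python3 -m crank '{"moves":[0,0,-0.005,0, 0,0,0,0]}' | grep -E "eef|ft"
python3 -m crank '{"moves":[0,0,0,0]}' | grep -E "^t|eef|ft"

```

```text
eef_pos: [388.9, 262.1, 38.2]
ft_force: [-1.7, -1.7, 6.4]
t: 8.85
eef_pos: [388.9, 262.1, 38.2]
tool_rot: [-0.048, 0.999, 0.0, 0.0]
ft_force: [-1.6, -0.8, 4.3]
```

```bash

python3 -m crank '{"moves":[0,0,0.2,0, 0,0,0.6,0, 0,0,1,0, 0,0,1,0, 0.1,-0.5,0.2,0, 0.4,-1,0,0, 0.4,-1,0,0, 0.4,-1,0,0]}' -0.3
python3 -m crank '{"moves":[0.4,-1,0,0, 0.4,-1,0,0, 0.4,-1,0,0, 0.4,-1,0,0, 0.4,-1,0,0, 0.4,-1,0,0, 0.3,-0.71,0,0, 0,0,0,0]}'
python3 - <<'E'
from h import *
p,d=vision.camera('top');print(sensors.get_obs()['eef_pos'],sensors.get_obs()['width'])
E
```

```text
t: 9.85
eef_pos: [421.3, 173.0, 112.2]
tool_rot: [-0.048, 0.999, -0.0, -0.0]
ft_force: [-0.2, 0.2, -0.3]
width: 57.3
grasp_force: 0.0
t: 10.85
eef_pos: [488.7, 5.7, 112.4]
tool_rot: [-0.047, 0.999, 0.0, -0.001]
ft_force: [-0.4, 0.5, -0.3]
width: 56.9
grasp_force: 0.0
[488.57441204   6.58077761 112.55359092] 57.005524033710095
```

```bash

python3 -m crank '{"moves":[-0.39,0,0,0, 0,0,-0.5,0, 0,0,-0.8,0, 0,0,-0.8,0, 0,0,-0.5,0, 0,0,-0.25,0, 0,0,-0.12,0, 0,0,0,0]}'
python3 -m crank '{"moves":[0,0,0,0, 0,0,0,0, 0,0,0,0, 0,0,0,0, 0,0,0,0, 0,0,0,0]}' 1
python3 - <<'E'
from h import *
for n in('top','side'):
    p,d=vision.camera(n);cv2.imwrite(f'pics/{n}1.png',p);np.savez(f'pics/{n}1.npz',p=p,d=d)
a=cv2.imread('pics/top1.png')[140:270,240:375];b=cv2.imread('pics/side1.png')[190:300,240:400]
c=np.zeros((400,800,3),np.uint8);a=cv2.resize(a,(400,385));b=cv2.resize(b,(400,275));c[:385,:400]=a;c[:275,400:]=b;cv2.imwrite('pics/g1.png',c)
E
```

```text
t: 11.9
eef_pos: [479.3, 6.9, 39.0]
tool_rot: [-0.048, 0.999, -0.0, 0.0]
ft_force: [0.0, 0.0, -0.2]
width: 57.0
grasp_force: 0.0
t: 12.65
eef_pos: [479.1, 6.7, 38.8]
tool_rot: [-0.048, 0.999, -0.0, 0.0]
ft_force: [-1.2, -0.0, 1.2]
width: 21.8
grasp_force: 29.9
```

View pics/g1.png

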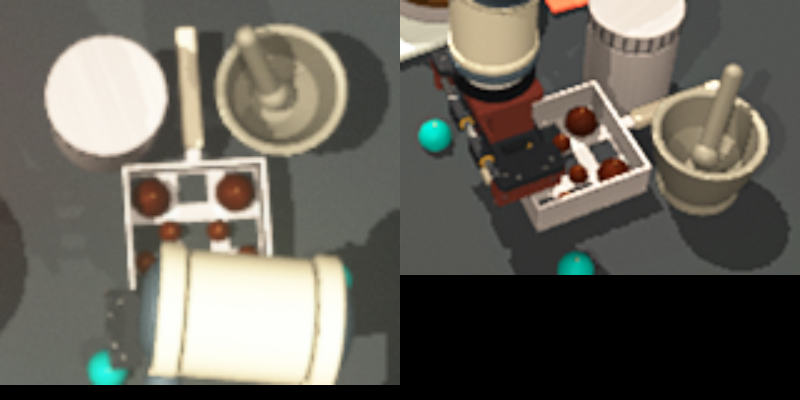

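The lug is gripped (21.8 mm, 30 N), the chestnuts are in place and the handle sits free in the gap. I'll lift a little and check that the sieve is level.

```bash

python3 -m crank '{"moves":[0,0,0.05,0, 0,0,0.15,0, 0,0,0.25,0, 0,0,0.3,0, 0,0,0.25,0, 0,0,0.15,0, 0,0,0.05,0, 0,0,0,0]}'
cat > tilt.py <<'E'
from m import *
import sys
def fit(n='top'):
    p,d=vision.camera('top');np.savez(f'pics/{sys.argv[1]}.npz',p=p,d=d);cv2.imwrite(f'pics/{sys.argv[1]}.png',p);return p,world('top',d)
E
python3 - l1 <<'E'
from tilt import *
p,W=fit();W0=world('top',load('top1')[1])
for nm,V in(('before',W0),('after',W)):
    q=V[148:188,298:309].reshape(-1,3);q=q[(q[:,2]>40)&(q[:,2]<100)]
    print(nm,len(q),q.mean(0).round(1))
    for a,b in((640,670),(670,700),(700,725),(725,750)):
        s=q[(q[:,0]>a)&(q[:,0]<b)];print(a,np.median(s[:,2]).round(1),np.median(s[:,1]).round(1),len(s))
E
```

```text
t: 13.75
eef_pos: [479.0, 6.9, 68.7]
tool_rot: [-0.048, 0.999, -0.0, -0.0]
ft_force: [0.4, 0.1, -3.3]
width: 21.8
grasp_force: 29.9
before 262 [693.8  28.5  48.5]
640 48.6 24.9 69
670 48.4 28.1 77
700 48.4 31.2 67
725 48.6 31.9 49
after 286 [691.4  28.7  76.3]
640 76.0 24.6 86
670 77.3 27.6 82
700 76.3 30.5 67
725 76.2 33.6 51
```

Level to within about half a degree. I'll lift it clear, then turn and move it.

```bash

python3 -m crank '{"moves":[0,0,0.1,0, 0,0,0.3,0, 0,0,0.5,0, 0,0,0.6,0, 0,0,0.6,0, 0,0,0.6,0, 0,0,0.6,0, 0,0,0.6,0]}' |grep -E "^t:|eef|ft_f|width"
python3 -m crank '{"moves":[0,0,0.5,0, 0,0,0.3,0, 0,0,0.12,0, 0,0,0.03,-0.1, -0.05,0.02,0,-0.25, -0.1,0.04,0,-0.4, -0.2,0.04,0,-0.5, -0.2,0.04,0,-0.5]}' |grep -E "^t:|eef|ft_f|width"
python3 -m crank '{"moves":[-0.2,0.04,0,-0.5, -0.2,0.04,0,-0.5, -0.2,0.04,0,-0.5, -0.2,0.04,0,-0.5, -0.2,0.04,0,-0.5, -0.2,0.04,0,-0.5, -0.2,0.04,0,-0.5, -0.2,0.04,0,-0.5]}' |grep -E "^t:|eef|ft_f|width"
python3 -m crank '{"moves":[-0.2,0.04,0,-0.5, -0.2,0.04,0,-0.5, -0.2,0.04,0,-0.5, -0.2,0.04,0,-0.5, -0.2,0.04,0,-0.5, -0.2,0.04,0,-0.5, -0.1,0.02,0,-0.4, -0.05,0.02,0,-0.25]}' |grep -E "^t:|eef|ft_f|width"
python3 -m crank '{"moves":[0,0,0,-0.15, 0,0,0,0, 0,0,0,0]}'
python3 - l2 <<'E'
from tilt import *
p,W=fit()
E
```

```text
t: 14.8
eef_pos: [479.1, 6.9, 167.4]
ft_force: [0.4, -0.1, -3.9]
width: 21.6
t: 15.8
eef_pos: [464.9, 10.5, 189.2]
ft_force: [0.2, -0.3, -4.1]
width: 21.6
t: 16.8
eef_pos: [424.9, 18.5, 189.3]
ft_force: [0.7, 0.7, -3.6]
width: 21.6
t: 17.8
eef_pos: [391.4, 25.5, 189.5]
ft_force: [0.0, 0.4, -3.1]
width: 21.6
t: 18.18
eef_pos: [391.6, 25.4, 189.8]
tool_rot: [0.707, 0.707, -0.0, -0.0]
ft_force: [-0.6, 1.1, -2.8]
width: 21.9
grasp_force: 30.0
```

View pics/l2.png

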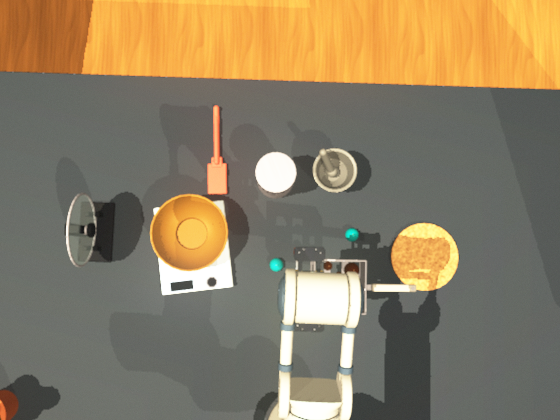

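The sieve is level beside the arm: the handle is at (390,288) towards -y, the area below it is free and the turquoise ones are untouched. Lowering it now.

```bash

python3 -m crank '{"moves":[0,0,-0.1,0, 0,0,-0.3,0, 0,0,-0.5,0, 0,0,-0.6,0, 0,0,-0.7,0, 0,0,-0.7,0, 0,0,-0.7,0, 0,0,-0.7,0]}' |grep -E "^t:|eef|ft_f|width"
python3 -m crank '{"moves":[0,0,-0.6,0, 0,0,-0.4,0, 0,0,-0.3,0, 0,0,-0.15,0, 0,0,-0.08,0, 0,0,-0.05,0, 0,0,-0.03,0, 0,0,0,0]}' |grep -E "^t:|eef|ft_f|width"
python3 -m crank '{"moves":[0,0,-0.03,0, 0,0,0,0]}' |grep -E "^t:|eef|ft_f|width"
python3 -m crank '{"moves":[0,0,-0.03,0, 0,0,0,0]}' |grep -E "^t:|eef|ft_f|width"
```

```text
t: 19.23
eef_pos: [391.5, 25.4, 81.1]
ft_force: [0.7, 0.1, -3.3]
width: 21.8
t: 20.23
eef_pos: [391.8, 25.4, 42.5]
ft_force: [0.7, 1.6, 2.2]
width: 22.0
t: 20.48
eef_pos: [391.7, 25.3, 41.5]
ft_force: [1.1, 2.5, 1.9]
width: 21.8
t: 20.72
eef_pos: [391.6, 25.3, 40.6]
ft_force: [0.9, 2.8, 2.7]
width: 22.0
```

```bash

python3 -m crank '{"moves":[0,0,-0.03,0, 0,0,0,0]}' |grep -E "^t:|eef|ft_f|width"
python3 -m crank '{"moves":[0,0,-0.03,0, 0,0,0,0]}' |grep -E "^t:|eef|ft_f|width"
python3 -m crank '{"moves":[0,0,0,0, 0,0,0,0, 0,0,0,0]}' 0.2 |grep -E "^t:|eef|ft_f|width"

```

```text
t: 20.98
eef_pos: [391.5, 25.3, 39.9]
ft_force: [-0.1, 2.1, 1.8]
width: 22.0
t: 21.22
eef_pos: [391.5, 25.3, 39.1]
ft_force: [-0.2, 2.2, 2.6]
width: 21.9
t: 21.6
eef_pos: [391.3, 25.2, 38.9]
ft_force: [-0.5, -0.3, 0.4]
width: 34.9
```

```bash

python3 -m crank '{"moves":[0,0,0.3,0, 0,0,0.8,0, 0,0,1,0, 0,0,1,0, 0,-0.5,0,0, 0,-1,0,0, 0,-1,0,0, 0,-1,0,0]}' |grep -E "^t:|eef|ft_f|width"
python3 -m crank '{"moves":[0,-1,0,0, 0,-1,0,0, 0,-1,0,0, 0,-0.7,0,0, 0,-0.25,0,0, 0,0,0,0]}' |grep -E "^t:|eef|ft_f|width"
python3 - l3 <<'E'
from tilt import *
p,W=fit()
ps,ds=vision.camera('side');cv2.imwrite('pics/s3.png',ps)
cv2.imwrite('pics/s3c.png',np.hstack([cv2.resize(p[225:345,270:430],(400,300)),cv2.resize(ps[200:410,100:380],(400,300))]))
E
```

```text
t: 22.6
eef_pos: [390.9, -63.5, 115.4]
ft_force: [0.1, -0.2, -0.6]
width: 35.1
t: 23.35
eef_pos: [391.1, -161.1, 116.0]
ft_force: [-0.2, 0.6, -0.2]
width: 35.1
```

View pics/s3c.png

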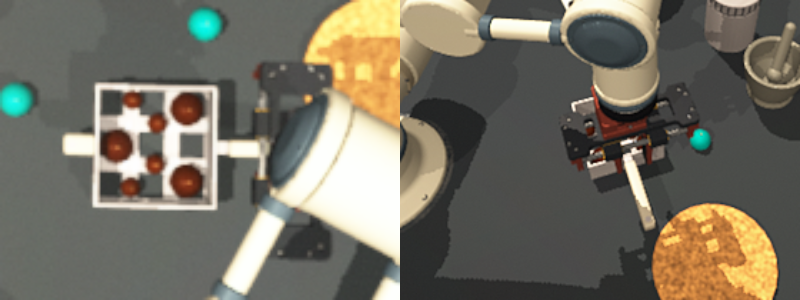

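```bash

python3 - <<'E'
from h import *
f=lambda u,v,z:ray('top',u/2.5+270-.3,v/2.5+225-.3,z)[:2].round(1)
print('c',f(156,146,42),'lug',f(78,144,46),f(64,144,46),'handle',f(225,148,50),f(250,148.5,50))
p=cv2.imread('pics/l3.png');h=cv2.cvtColor(p,cv2.COLOR_BGR2HSV)
for u in range(294,302,3):
    v=[i for i in range(270,300) if h[i,u,2]>140];print('lug',u,v[0],v[-1],ray('top',u,(v[0]+v[-1])/2,46)[:2])
for u in range(358,374,3):
    v=[i for i in range(275,294) if h[i,u,2]>140];print('han',u,v[0],v[-1],ray('top',u,(v[0]+v[-1])/2,50)[:2]) if v else 0
E
```

```text
c [393.3 -55.1] lug [393.6  27.2] [393.2  41.8] handle [ 393.3 -126.2] [ 393.5 -152.4]Traceback (most recent call last):
  File "<stdin>", line 6, in <module>
IndexError: list index out of range
```

All 7 chestnuts are still in the sieve at its new place: the handle at crop (240,148) is free and straight under the gripper, and the turquoise ones are untouched. Now to take the handle.

```bash

python3 -m crank '{"moves":[0.04,0,-0.5,0, 0,0,-0.8,0, 0,0,-0.8,0, 0,0,-0.5,0, 0,0,-0.27,0, 0,0,-0.12,0, 0,0,0,0]}' |grep -E "^t:|eef|ft_f|width"
python3 -m crank '{"moves":[0,0,0,0, 0,0,0,0, 0,0,0,0, 0,0,0,0, 0,0,0,0]}' 1 |grep -E "^t:|eef|ft_f|width|grasp"
python3 -m crank '{"moves":[0,0,0.05,0, 0,0,0.15,0, 0,0,0.25,0, 0,0,0.3,0, 0,0,0.25,0, 0,0,0.15,0, 0,0,0.05,0, 0,0,0,0]}' |grep -E "^t:|eef|ft_f|width|grasp"
python3 - l4 <<'E'
from tilt import *
p,W=fit();W0=world('top',load('l3')[1])
for nm,V in(('before',W0),('after',W)):
    q=V[262:306,292:362].reshape(-1,3);q=q[(q[:,2]>30)&(q[:,2]<90)]
    lug=q[(q[:,1]>12)&(q[:,1]<38)]; w1=q[(q[:,1]>0)&(q[:,1]<9)];w2=q[(q[:,1]<-112)&(q[:,1]>-125)]
    for s in(lug,w1,w2):print(nm,len(s),s.mean(0).round(1) if len(s) else '',np.percentile(s[:,2],80) if len(s) else '')
E
```

```text
t: 24.32
eef_pos: [392.8, -161.0, 42.3]
ft_force: [0.0, -0.3, 0.0]
width: 35.1
t: 24.95
eef_pos: [392.7, -161.1, 42.4]
ft_force: [-1.7, 0.0, 4.7]
width: 17.8
grasp_force: 30.0
t: 25.95
eef_pos: [392.5, -160.9, 71.9]
ft_force: [0.2, -0.1, -2.8]
width: 17.9
grasp_force: 30.0
before 86 [392.2  25.2  44.5] 46.77270485058125
before 47 [392.6   7.5  42.7] 44.577142292787265
before 121 [ 397.1 -115.6   41. ] 44.1401947741349
after 88 [393.2  24.9  72.7] 74.76890045071632
after 63 [392.8   5.8  61.1] 72.1921704047234
after 221 [ 395.1 -114.6   58.2] 72.01112160908406
```

```bash

python3 -m crank '{"moves":[0,0,0.1,0, 0,0,0.3,0, 0,0,0.5,0, 0,0,0.6,0, 0,0,0.6,0, 0,0.1,0.6,0, 0.1,0.25,0.6,0, 0.15,0.4,0.4,0]}' |grep -E "^t:|eef|ft_f|width"
python3 -m crank '{"moves":[0.2,0.55,0.2,0, 0.25,0.7,0.1,0, 0.3,0.85,0,0, 0.3,0.9,0,0, 0.3,0.9,0,0, 0.3,0.9,0,0, 0.3,0.9,0,0, 0.3,0.9,0,0]}' |grep -E "^t:|eef|ft_f|width"
python3 -m crank '{"moves":[0.3,0.9,0,0, 0.3,0.9,0,0, 0.3,0.9,0,0, 0.3,0.9,0,0, 0.3,0.9,0,0, 0.3,0.8,0,0, 0.25,0.65,0,0, 0.2,0.5,0,0]}' |grep -E "^t:|eef|ft_f|width"
python3 -m crank '{"moves":[0.1,0.3,0,0, 0.05,0.15,0,0, 0,0.05,0,0, 0,0,0,0]}' |grep -E "^t:|eef|ft_f|width"

```

```text
t: 27.0
eef_pos: [399.2, -141.7, 165.8]
ft_force: [-1.1, 0.7, -3.8]
width: 18.1
t: 28.0
eef_pos: [454.9, 24.6, 171.4]
ft_force: [-0.6, 0.1, -2.4]
width: 18.0
t: 29.0
eef_pos: [511.5, 185.1, 171.7]
ft_force: [0.2, -0.1, -3.7]
width: 17.8
t: 29.5
eef_pos: [515.0, 196.3, 172.1]
ft_force: [-0.4, -0.2, -3.4]
width: 18.1
```

```bash

python3 -m crank '{"moves":[0,0.15,-0.1,0, 0.04,0.25,-0.3,0, 0,0.2,-0.4,0, 0,0.1,-0.4,0, 0,0,-0.25,0, 0,0,-0.12,0, 0,0,-0.04,0, 0,0,0,0]}' |grep -E "^t:|eef|ft_f|width"
python3 - l5 <<'E'
from tilt import *
p,W=fit()
q=W[200:245,130:250].reshape(-1,3)
ps,ds=vision.camera('side')
cv2.imwrite('pics/l5c.png',np.hstack([cv2.resize(p[175:295,130:290],(400,300)),cv2.resize(ps[100:250,180:380],(400,300))]))
E
```

```text
t: 30.5
eef_pos: [516.2, 214.0, 132.0]
ft_force: [-0.4, 0.2, -3.5]
width: 17.9
```

View pics/l5c.png

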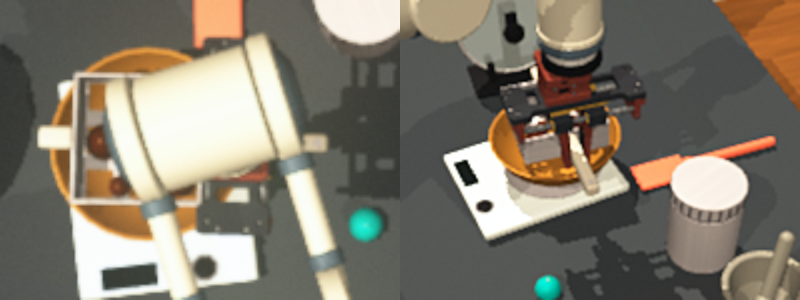

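The sieve is centred over the bowl (crop (140,140)) with clearance below. Now shaking.

```bash

python3 -m crank '{"moves":[0.5,0,0,0, -1,0,0,0, 1,0,0,0, -1,0,0,0, 1,0,0,0, -1,0,0,0, 1,0,0,0, -0.5,0,0,0]}'
python3 -m crank '{"moves":[0,0.5,0,0, 0,-1,0,0, 0,1,0,0, 0,-1,0,0, 0,1,0,0, 0,-1,0,0, 0,1,0,0, 0,-0.5,0,0]}' 
python3 -m crank '{"moves":[0,0,0,0, 0,0,0,0]}' 
python3 - l6 <<'E'
from tilt import *
p,W=fit()
ps,ds=vision.camera('side')
cv2.imwrite('pics/l6c.png',np.hstack([cv2.resize(p[175:295,130:290],(400,300)),cv2.resize(ps[100:250,180:380],(400,300))]))
E
```

```text
t: 31.6
eef_pos: [517.6, 213.8, 131.1]
tool_rot: [0.708, 0.707, -0.0, 0.0]
ft_force: [-0.3, -0.3, -2.9]
width: 17.6
grasp_force: 30.0
t: 32.6
eef_pos: [515.8, 216.1, 132.1]
tool_rot: [0.706, 0.708, 0.001, -0.0]
ft_force: [-0.8, -1.0, -2.8]
width: 17.9
grasp_force: 30.0
t: 32.85
eef_pos: [516.1, 214.0, 131.9]
tool_rot: [0.707, 0.707, 0.0, 0.0]
ft_force: [0.7, 0.8, -2.6]
width: 17.7
grasp_force: 30.0
```

View pics/l6c.png

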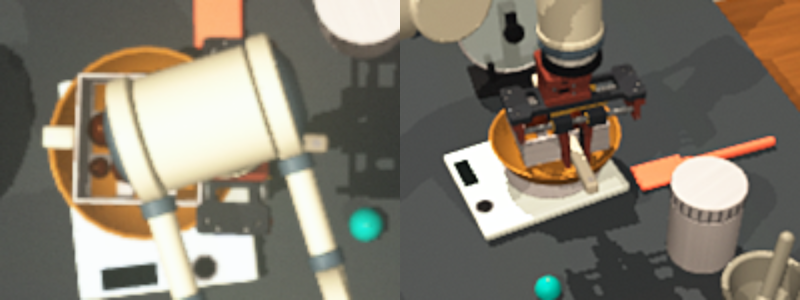

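One small chestnut is visible in the sieve or under it at crop (99,167), and the arm hides the rest. I'll shake more in both directions, then count by colour and height.

```bash

python3 -m crank '{"moves":[0.5,0.5,0,0, -1,-1,0,0, 1,1,0,0, -1,-1,0,0, 1,1,0,0, -1,-1,0,0, 1,1,0,0, -0.5,-0.5,0,0]}' |grep -E "^t:|eef|ft_f|width"
python3 -m crank '{"moves":[0.5,-0.5,0,0, -1,1,0,0, 1,-1,0,0, -1,1,0,0, 1,-1,0,0, -1,1,0,0, 1,-1,0,0, -0.5,0.5,0,0]}' |grep -E "^t:|eef|ft_f|width"
python3 -m crank '{"moves":[0.5,0,0,0, -1,0,0,0, 1,0,0,0, -1,0,0,0, 1,0,0,0, -1,0,0,0, 1,0,0,0, -0.5,0,0,0]}' |grep -E "^t:|eef|ft_f|width"
python3 -m crank '{"moves":[0,0.5,0,0, 0,-1,0,0, 0,1,0,0, 0,-1,0,0, 0,1,0,0, 0,-1,0,0, 0,1,0,0, 0,-0.5,0,0]}' |grep -E "^t:|eef|ft_f|width"
python3 -m crank '{"moves":[0,0,0,0, 0,0,0,0]}' |grep -E "^t:|eef|ft_f|width"
cat > nuts.py <<'E'
from tilt import *
def nuts(n,p,d,box):
    W=world(n,d);h=cv2.cvtColor(p,cv2.COLOR_BGR2HSV)
    m=((h[...,0]<12)|(h[...,0]>170))&(h[...,1]>110)&(h[...,2]<150)&(h[...,2]>25);M=np.zeros(m.shape,np.uint8);x0,x1,y0,y1=box;M[y0:y1,x0:x1]=m[y0:y1,x0:x1]
    k,l,s,c=cv2.connectedComponentsWithStats(M)
    for i in range(1,k):
        if s[i,4]>5: q=np.median(W[l==i],0);print(n,c[i].round(),s[i,4],q.round())
E
python3 - l7 <<'E'
from nuts import *
p,d=vision.camera('top');np.savez('pics/l7.npz',p=p,d=d);cv2.imwrite('pics/l7.png',p);nuts('top',p,d,(140,240,185,275))
p,d=vision.camera('side');cv2.imwrite('pics/s7.png',p);nuts('side',p,d,(210,300,140,210))
E
```

```text
t: 33.95
eef_pos: [516.8, 215.3, 129.9]
ft_force: [1.1, 0.0, -0.8]
width: 17.7
t: 34.95
eef_pos: [518.8, 212.2, 133.0]
ft_force: [0.5, -0.2, 3.4]
width: 17.4
t: 35.95
eef_pos: [517.6, 214.1, 131.7]
ft_force: [1.7, 1.5, 1.4]
width: 17.9
t: 36.95
eef_pos: [515.4, 216.3, 131.6]
ft_force: [-0.3, 1.5, -1.2]
width: 18.1
t: 37.2
eef_pos: [515.9, 214.3, 132.0]
ft_force: [-0.1, 0.7, -0.1]
width: 18.0
top [170. 216.] 10 [555. 365.  91.]
top [172. 239.] 46 [494. 360.  90.]
top [234. 242.] 16 [488. 186. 282.]
top [230. 247.] 8 [477. 195. 281.]
side [261. 145.] 286 [499. 194. 249.]
side [297. 153.] 41 [590. 183. 210.]
side [268. 157.] 14 [537. 280. 140.]
side [249. 160.] 45 [491. 343.  90.]
side [273. 169.] 64 [530. 204. 162.]
side [239. 165.] 40 [437. 183. 215.]
side [262. 174.] 71 [500. 204. 149.]
```

```bash

python3 - <<'E'
from m import *
p,d=load('l7');W=world('top',d)
for u in range(146,176,2): print(u,p[232,u],W[232,u].round(0),W[215,u].round(0))
for u in range(252,262,2): print(u,W[231:235,u].mean(0).round(0))
s=cv2.imread('pics/s7.png')
cv2.imwrite('pics/l7c.png',np.hstack([cv2.resize(p[175:295,130:290],(400,300)),cv2.resize(s[120:220,200:333],(400,300))]))
E
```

```text
146 [ 40  89 139] [513. 429.  70.] [556. 428.  84.]
148 [ 38  91 142] [514. 426.  65.] [557. 424.  79.]
150 [187 229 236] [512. 413.  98.] [557. 419.  78.]
152 [241 253 251] [513. 407.  99.] [558. 416.  69.]
154 [242 253 251] [513. 402. 102.] [558. 413.  61.]
156 [237 252 251] [513. 397. 101.] [558. 408.  62.]
158 [234 251 251] [513. 390. 107.] [559. 404.  57.]
160 [232 250 251] [513. 387. 102.] [560. 400.  49.]
162 [193 221 232] [513. 382.  99.] [560. 395.  48.]
164 [116 131 143] [514. 378.  95.] [556. 379. 100.]
166 [ 82  93 102] [514. 376.  83.] [557. 376.  88.]
168 [ 81  94 102] [515. 374.  67.] [558. 374.  77.]
170 [ 99 115 125] [515. 369.  66.] [557. 366.  91.]
172 [ 76 102 130] [496. 280. 487.] [525. 280. 494.]
174 [127 129 119] [496. 275. 496.] [525. 276. 500.]
252 [515. 155. 150.]
254 [515. 150. 152.]
256 [516. 145. 153.]
258 [516. 140. 153.]
260 [516. 136. 141.]
```

View pics/l7c.png

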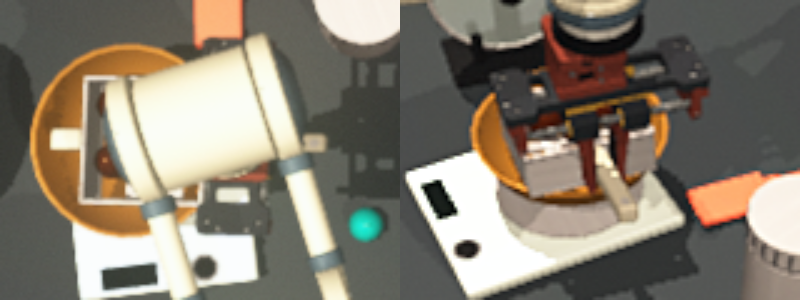

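Shaking has pitched the sieve about 10° in the grip. Its lug end dipped into the bowl and pushed the bowl about 20 mm across the platter (rim now at crop 32–205). I'll raise it out, move it aside, count, and re-level it on the shelf.

```bash

python3 -m crank '{"moves":[0,-0.1,0.1,0, 0,-0.1,0.25,0, 0,0,0.4,0, 0,0,0.5,0, 0,0,0.5,0, 0,0,0.4,0, 0,0,0.2,0, 0,0,0.05,0]}' |grep -E "^t:|eef|ft_f|width"
python3 -m crank '{"moves":[0,-0.15,0,0, 0,-0.35,0,0, 0,-0.55,0,0, 0,-0.7,0,0, 0,-0.8,0,0, 0,-0.8,0,0, 0,-0.8,0,0, 0,-0.8,0,0]}' |grep -E "^t:|eef|ft_f|width"
python3 -m crank '{"moves":[0,-0.8,0,0, 0,-0.8,0,0, 0,-0.65,0,0, 0,-0.45,0,0, 0,-0.25,0,0, 0,-0.1,0,0, 0,0,0,0]}' |grep -E "^t:|eef|ft_f|width"
python3 - l8 <<'E'
from nuts import *
p,d=vision.camera('top');np.savez('pics/l8.npz',p=p,d=d);cv2.imwrite('pics/l8.png',p);nuts('top',p,d,(140,320,185,275))
h=cv2.cvtColor(p,cv2.COLOR_BGR2HSV)
m=np.zeros(d.shape,np.uint8);m[185:280,130:236]=((h[...,1]>90)&(h[...,2]>60))[185:280,130:236]
k,l,s,c=cv2.connectedComponentsWithStats(m);i=1+s[1:,4].argmax();e=cv2.minEnclosingCircle(np.argwhere(l==i)[:,::-1].astype(np.float32));print('bowl',e,ray('top',*e[0],80))
E
```

```text
t: 38.3
eef_pos: [516.1, 209.1, 192.0]
ft_force: [0.4, -0.1, -3.0]
width: 17.8
t: 39.3
eef_pos: [516.0, 83.8, 191.8]
ft_force: [-0.4, -0.3, -2.1]
width: 17.8
t: 40.17
eef_pos: [516.1, 9.3, 191.7]
ft_force: [0.6, -0.3, -3.1]
width: 17.7
top [227. 190.] 6 [636. 232.  -2.]
top [212. 194.] 6 [624. 271.   4.]
top [259. 222.] 288 [541. 138. 149.]
top [191. 223.] 15 [543. 319.  46.]
top [177. 233.] 58 [512. 354.  42.]
top [254. 240.] 135 [497. 149. 146.]
top [186. 240.] 29 [496. 330.  47.]
bowl ((180.0806121826172, 230.56141662597656), 39.60136795043945) [518.9305478  340.65596533  80.        ]
```

```bash
python3 - <<'E'
import cv2,numpy as np
p=cv2.imread('pics/l8.png');cv2.imwrite('pics/l8c.png',cv2.resize(p[180:285,135:315],(800,467),interpolation=cv2.INTER_CUBIC))
E
```

```text
(no output)
```

View pics/l8c.png

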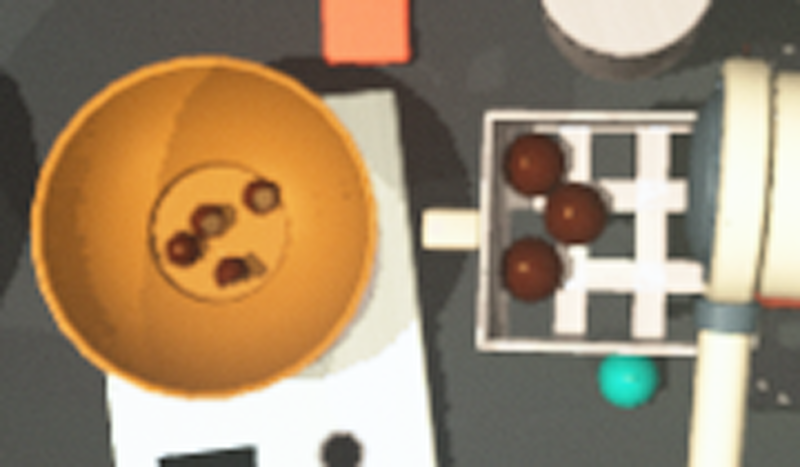

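The last picture shows all four small chestnuts in the bowl, at (262,195), (212,218), (184,248) and (233,268). The three large ones are in the sieve at (535,163), (575,212) and (533,268), and the bowl stands on the platter. Next is the sieve's offset in the grip, then the trivet.

```bash
python3 - <<'E'
from m import *
p,d=load('l8');W=world('top',d)
f=lambda u,v:(u/4.444+135-.4,v/4.444+180-.4)
for nm,u,v in(('lug',435,229),('lug2',465,230),('wallTL',489,116),('wallBL',482,344),('wallmid',484,200),('wallT',650,117)):
    a,b=f(u,v);q=W[int(round(b))-1:int(round(b))+2,int(round(a))-1:int(round(a))+2].reshape(-1,3);print(nm,np.median(q,0).round(1),q[:,2].max().round(1))
q=W[225:238,229:244].reshape(-1,3);q=q[q[:,2]>100];print('lug pts',q.min(0).round(1),q.max(0).round(1),q.mean(0).round(1))
h=W[222:245,312:345].reshape(-1,3);h=h[(h[:,2]>150)&(h[:,2]<225)];print('handle',len(h),h.min(0).round(1),h.max(0).round(1),h.mean(0).round(1))
E
python3 -m crank '{"moves":[0,-0.15,0,0, -0.02,-0.35,0,0, -0.06,-0.55,0,0, -0.1,-0.75,0,0, -0.12,-0.9,0,0, -0.12,-0.95,0,0, -0.12,-0.95,0,0, -0.12,-0.95,0,0]}' |grep -E "^t:|eef|ft_f|width"
python3 -m crank '{"moves":[-0.12,-0.95,0,0, -0.12,-0.95,0,0, -0.12,-0.95,0,0, -0.12,-0.95,0,0, -0.12,-0.95,0,0, -0.12,-0.95,0,0, -0.12,-0.95,0,0, -0.1,-0.95,0,0]}' |grep -E "^t:|eef|ft_f|width"
```

```text
lug [517.4 202.7 155.9] 160.7
lug2 [517.7 185.6 159.8] 163.7
wallTL [577.9 173.  158.5] 163.2
wallBL [455.9 174.1 161.8] 164.5
wallmid [532.3 174.  160.4] 165.0
wallT [578.6  85.9 173.9] 180.5
lug pts [458.3 111.8 150.6] [ 532.3  207.8 1338.7] [516.  190.7 167.1]
t: 41.22
eef_pos: [499.0, -131.6, 191.8]
ft_force: [0.9, 0.2, -1.9]
width: 18.0
t: 42.22
eef_pos: [475.3, -321.6, 191.8]
ft_force: [0.0, -0.0, -3.3]
width: 17.5Traceback (most recent call last):
  File "<stdin>", line 7, in <module>
    return umr_minimum(a, axis, None, out, keepdims, initial, where)
ValueError: zero-size array to reduction operation minimum which has no identity
```

```bash

python3 -m crank '{"moves":[-0.05,-0.85,0,0, 0,-0.7,0,0, 0,-0.55,0,0, 0,-0.4,-0.1,0, 0,-0.25,-0.3,0, 0,-0.1,-0.5,0, 0,0,-0.5,0, 0,0,-0.5,0]}' |grep -E "^t:|eef|ft_f|width"
python3 -m crank '{"moves":[0,0,-0.4,0, 0,0,-0.2,0, 0,0,0,0]}' |grep -E "^t:|eef|ft_f|width"
python3 - l9 <<'E'
from tilt import *
p,W=fit();h=cv2.cvtColor(p,cv2.COLOR_BGR2HSV)
z=W[...,2];m=np.zeros(z.shape,bool);m[215:310,370:470]=1
for y0 in(-240,-260,-280,-300,-320,-340):
    q=W[m&(z>60)&(z<160)&(W[...,1]<y0)&(W[...,1]>y0-20)]
    print(y0,len(q),q[:,0].min().round(1),q[:,0].max().round(1),np.percentile(q[:,2],[50,97]).round(1)) if len(q) else 0
q=W[m&(z>60)&(z<160)&(abs(W[...,0]-469)<8)];print('lug end y',q[:,1].max())
E
```

```text
t: 43.22
eef_pos: [474.8, -390.3, 142.8]
ft_force: [0.2, 0.1, -4.2]
width: 18.0
t: 43.6
eef_pos: [474.7, -390.7, 128.9]
ft_force: [-0.3, -0.1, -2.6]
width: 17.5
-240 291 411.1 537.3 [ 83.6 104.1]
-260 347 411.8 537.6 [ 70.1 107.7]
-280 154 412.3 537.9 [ 71.5 113.6]
-300 337 410.6 538.5 [ 74.2 115.4]
-320 196 411.2 538.9 [ 77.5 121.4]
-340 385 412.0 538.9 [101.3 125.4]
lug end y -189.6560429145512
```

```bash

python3 -m crank '{"moves":[-0.05,-0.2,0,0, -0.1,-0.35,-0.1,0, -0.06,-0.25,-0.3,0, 0,-0.1,-0.4,0, 0,0,-0.4,0, 0,0,-0.35,0, 0,0,-0.2,0, 0,0,-0.1,0]}' |grep -E "^t:|eef|ft_f|width"
python3 -m crank '{"moves":[0,0,-0.08,0, 0,0,-0.1,0, 0,0,-0.1,0, 0,0,-0.1,0]}' |grep -E "^t:|eef|ft_f|width"
python3 -m crank '{"moves":[0,0,-0.1,0, 0,0,-0.1,0, 0,0,-0.1,0]}' |grep -E "^t:|eef|ft_f|width"
```

```text
t: 44.65
eef_pos: [469.6, -413.2, 82.7]
ft_force: [-1.2, -0.5, -0.8]
width: 18.1
t: 45.15
eef_pos: [469.9, -413.8, 74.1]
ft_force: [0.8, -2.4, 2.8]
width: 17.8
t: 45.52
eef_pos: [469.6, -413.4, 65.7]
ft_force: [-0.4, -2.5, 2.7]
width: 17.8
```

Contact is gentle (about 3 N) and the sieve is levelling in the grip. Pressing on down to the resting height, 52.4.

```bash

python3 -m crank '{"moves":[0,0,-0.1,0, 0,0,-0.1,0, 0,0,-0.1,0, 0,0,-0.08,0]}' |grep -E "^t:|eef|ft_f|width"
python3 -m crank '{"moves":[0,0,-0.06,0, 0,0,-0.03,0, 0,0,0,0]}' |grep -E "^t:|eef|ft_f|width"
python3 - l10 <<'E'
from tilt import *
p,W=fit()
z=W[...,2];m=np.zeros(z.shape,bool);m[215:310,370:470]=1
for y0 in(-240,-260,-280,-300,-320,-340,-360):
    q=W[m&(z>25)&(z<90)&(W[...,1]<y0)&(W[...,1]>y0-20)]
    print(y0,len(q),q[:,0].min().round(1),q[:,0].max().round(1),np.percentile(q[:,2],[50,97]).round(1)) if len(q) else 0
q=W[m&(z>25)&(z<90)&(abs(W[...,0]-469)<8)];print('lug end y',q[:,1].max())
E
```

```text
t: 46.02
eef_pos: [469.5, -413.3, 56.2]
ft_force: [-0.5, -2.2, 2.1]
width: 18.4
t: 46.4
eef_pos: [469.5, -413.3, 54.1]
ft_force: [0.7, -1.5, 1.5]
width: 18.0
-240 277 406.4 533.0 [38.8 56.8]
-260 204 407.0 532.7 [35.4 54.3]
-280 116 407.4 533.4 [36.9 55.3]
-300 41 405.4 534.0 [51.1 57.9]
-320 38 405.6 534.3 [51.6 56.6]
-340 33 406.1 532.6 [52.3 58.1]
-360 250 406.6 532.7 [47.1 56.7]
lug end y -207.97158636160808
```

```bash

python3 -m crank '{"moves":[0,0,-0.05,0, 0,0,-0.02,0, 0,0,0,0]}' |grep -E "^t:|eef|ft_f|width"
python3 -m crank '{"moves":[0,0,0,0, 0,0,0,0, 0,0,0,0]}' 0.2 |grep -E "^t:|eef|ft_f|width"
python3 -m crank '{"moves":[0,0,0.2,0, 0,0,0.5,0, 0,0,0.8,0, 0,0,1,0, 0,0,1,0, 0,0,1,0, 0,0,1,0, 0,0,0.5,0]}' |grep -E "^t:|eef|ft_f|width"
python3 -m crank '{"moves":[0,-1,0,0, 0,-1,0,0, -0.5,-1,0,0, -0.5,-0.5,0,0, 0,0,0,0]}' |grep -E "^t:|eef|ft_f|width"
python3 - l11 <<'E'
from nuts import *
p,d=vision.camera('top');np.savez('pics/l11.npz',p=p,d=d);cv2.imwrite('pics/l11.png',p);nuts('top',p,d,(150,215,195,260));nuts('top',p,d,(390,460,220,290))
W=world('top',d);z=W[...,2];m=np.zeros(z.shape,bool);m[215:310,360:500]=1
q=W[m&(z>44)&(z<62)];w=q[(q[:,1]>-385)&(q[:,1]<-235)];print('sieve',cv2.minAreaRect(w[:,:2].astype(np.float32)))
q=W[m&(z>25)&(z<90)&(abs(W[...,0]-469)<8)];print('lug/handle end y',q[:,1].max(),q[:,1].min())
h=cv2.cvtColor(p,cv2.COLOR_BGR2HSV);t=m&(h[...,1]>80)&(h[...,2]>120)&(z<25);c=cv2.minEnclosingCircle(np.argwhere(t)[:,::-1].astype(np.float32));print('trivet',c,ray('top',*c[0],10))
for n,b,zz in(('can',(250,300,150,198),133),('mortar',(312,362,145,195),90)):
    r=np.zeros(z.shape,bool);r[b[2]:b[3],b[0]:b[1]]=1;print(n,cv2.minEnclosingCircle(W[r&(abs(z-zz)<8)][:,:2].astype(np.float32)))
for a in((268,284,257,273),(344,360,227,243)):
    r=np.zeros(z.shape,bool);r[a[2]:a[3],a[0]:a[1]]=1;r&=(h[...,1]>150);print('turq',np.median(W[r],0))
E
```

```text
t: 46.82
eef_pos: [469.6, -413.4, 52.7]
ft_force: [-0.2, -1.5, 3.2]
width: 17.9
t: 47.2
eef_pos: [469.5, -413.1, 51.9]
ft_force: [0.0, -0.5, 0.9]
width: 34.9
t: 48.2
eef_pos: [470.0, -413.8, 206.1]
ft_force: [-0.8, -0.4, -0.3]
width: 35.0
t: 48.82
eef_pos: [443.6, -501.4, 202.5]
ft_force: [0.6, 0.1, -0.7]
width: 35.2
top [192. 223.] 14 [542. 319.  45.]
top [178. 233.] 55 [512. 353.  41.]
top [186. 240.] 28 [496. 330.  46.]
top [415. 247.] 223 [ 493. -274.   34.]
top [411. 263.] 100 [ 451. -264.   35.]
sieve ((469.524658203125, -309.91217041015625), (128.57215881347656, 149.49412536621094), 1.2522066831588745)
lug/handle end y -208.16378030684817 -491.42798246876055
trivet ((424.0, 256.5), 34.60139846801758) [ 469.25418853 -307.3443899    10.        ]
can ((667.3274536132812, 102.21231842041016), 51.998905181884766)
mortar ((684.90869140625, -49.45480728149414), 57.95311737060547)
turq [438.79515905  93.20803462  19.71398724]
turq [ 524.23490569 -108.44345766   19.29421697]
```

```bash
python3 -c "
from rig import order;print(order.job_done())"
```

```text
the job is handed in; nothing more can be done
None
```

I handed the job in at about 49 s: the tare pad was pressed to about 4 N, all four small chestnuts are in the bowl on the scale, and the sieve with the three large ones is within about 3 mm of the trivet's centre; however, during shaking the sieve tipped about 10° in the grip and its end pushed the bowl about 22 mm across the platter.

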